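Close the laser module and shuttle it to the test head

TASK

Close the open laser module that sits on the shuttle: take the loose cover plate by its handle, tip it in through the opening on top, one end first under the flange, and settle it flat on the ledges inside, lengthwise centred so that both its ends are tucked under the end flanges; lower it gently, do not let it drop. Let go of the plate, then slide the shuttle along its rail towards the white sphere of the test head until it clicks into its second station and stays there, with the cover still in place. Leave the other things on the table where they are.

Things in the scene. Friction and masses are not known exactly. Their poses are not given: they have to be found in the camera images.
- cover: The loose cover plate: a flat aluminium plate 216 long (its x) by 116 wide (its y) by 5 thick, about 0.4 kg, the same either way round. Origin at the centre of its underside, z up through the handle. It starts lying flat on the table, handle up.
- cover_handle (a point): Centre of the cover's dark bow handle, 41 mm above the plate's underside: a flat upright bar 12 thick (plate's x) by 100 long (plate's y) by 18 tall, standing clear of the plate on two 10 mm studs 80 mm apart; 27 mm of free height under the bar. Axes as the plate's.
- seat (a point): Middle of the ledge plane inside the housing, where the centre of the cover's underside belongs. x along the housing's length, y across it and along the rail (the shuttle travels towards -y), z up. Inside the housing measures 252 (x) by 126 (y). Ledges run all round, 36 wide at the ends, 9 wide at the long sides; 26 mm of free height from the end ledges up to the flanges.
- housing_top (a point): Middle of the housing's top plane, 30 mm above the seat, same axes. The housing is a grey box 260 (x) by 134 (y), walls 4. The opening is 200 (x) by 126 (y): at each end a flange 4 thick turns in 26 mm over the inside. The plate is longer than the opening: with one end pushed against its end wall, below that flange, the other end clears the other flange by 10 mm.
- push_post (a point): Centre of the upright steel post, 16 in diameter, by which the shuttle is moved; its top is 20 mm above this point, the carriage plate 42 mm below. On the shuttle's trailing side, 125 mm from the housing's middle, its axis 58 mm from the housing's side wall. Axes as the seat's.
- shuttle (a joint): Travel of the shuttle along its rail (m), growing along the seat's -y: 0 at the loading station, where it starts, 0.150 at the second station; end stops at -0.008 and 0.166. A spring ball holds it in a notch at each station: about 7 N to push in or out, 1 to 2 N to slide in between. Let go within 4 mm of the notch, it centres itself.
- lens_mount: Bystander: lens in a ring on a post, 50 square foot, 100 tall. Origin under its foot.
- dust_cap: Bystander: black round cap, 60 in diameter, 16 high. Origin under its centre.
- screw_tray: Bystander: small grey tray, 90 by 65 by 25. Origin under its centre.
- driver: Bystander: screwdriver lying on the table.
Not all that is in view belongs to the job. There is more than one size of the cover; the job needs the largest.

How it is judged:
By the outcome, as a careful person would: the job done as asked, in the order asked, and still so for the second after the job is handed in, with the robot touching nothing.
It also fails if it takes over 56 s, if anything falls off the work surface, if the arm or the gripper's body presses on something with over 40 N, if the wrist force passes 120 N, or if a joint passes its speed limit or range.

ROBOT

A 6-joint arm with a two-finger parallel gripper is mounted at the origin on the work surface. World frame = base frame: x ahead of the robot, y to its left, z up, the work surface at z = 0. Lengths are in m, angles in rad, forces in N, time in s.
With the tool pointing down it reaches from about 0.375 to 0.925 m from the base axis. Payload 5.7 kg.
Tool frame: the origin (TCP) lies midway between the tips of the shut fingers; the grasp point (between the pads) lies 19 mm behind it; y points along the fingers, z is the direction in which the jaws open and shut, and the axes are right-handed (so a half turn about y gives the same grasp; the last joint's range is limited). The gripper opens to 85 mm and grips with 20 to 120 N. Pads are 22 mm wide; open, the fingers measure 114 mm over their backs; the gripper's body (76 mm by 85 mm) begins 54 mm behind the grasp point. The pads swing forward as they close: fully open they stand 13 mm farther back than shut.
Start: joints at [1.041, 0.359, 1.51, -0, 1.272, -0.115], TCP at [0.242, 0.549, 0.231] pointing down, gripper open.
Joint ranges: [-2.97, 2.97], [-1.01, 2.36], [0.21, 2.38], [-0.96, 4.11], [0.2, 2.71], [-2.98, 2.98]. Speed limits (rad/s): [2.39, 2.39, 3.14, 3.14, 3.14, 3.14].

INTERFACE

Orientations are given as [roll, pitch, yaw] about the fixed x, y, z axes, in that order (R = Rz(yaw) Ry(pitch) Rx(roll)).
In Python, from workcell import state, grab_frame, finish_job gives the robot as it stands. The module is installed in compiled form; this text tells all that it offers.
- The arm moves only by the shell command python3 -m handwheel 'ROWS'. ROWS is JSON, a list of rows, each an object with "jaw": the closure, from 0 (fully open) to 1 (shut); "slide": the shift along the tool's x, y, z in cm, a list of three; "turn": the turn about the tool's y in rad. A call has 1 to 5 rows; each row shifts and turns the commanded pose from where the row before left it, along the tool's axes as they then stand; what a row does not reach is not made up. A row lasts 1/10 s, in which the tool goes at most 50 mm and 8.59 degrees, less where a joint would pass 70% of its speed; a pose out of reach is approached as far as the arm can. A call with a gripper value outside its range is refused whole. The fingers move at their own pace and stop on an object; the grip force is fixed at half the most. Time passes only in rows, so rows that do not move let the fingers close. It gives the time, the measured TCP pose, the force and the opening at its end, in the units of the state.
- state(): the state, without advancing time (a new reading comes with each control period).
- grab_frame(name): name is "side" or "top"; returns a dict with "pixels" (400x640x3 uint8, red, green, blue), "mtx" (3x3 intrinsics, pixels), "dist" ([k1, k2, p1, p2, k3] as OpenCV has them; the pictures are not rectified), "origin" and "rotation" of the camera in the world. Camera axes: x right, y up, looking along -z (the intrinsics and any distortion apply to the point x, -y, -z); pixel columns grow to the right and rows downward; lengths in m; the calibration is good to about 2 mm. A picture is of the moment at which its call begins. There is no depth.
- finish_job(): hands the job in, once; it reports no verdict.
The state is a dict: "t": time; "joint_pos": joint angles; "qd": joint speeds; "joint_torque": joint torques, N m; "tcp_pos": TCP position; "tool_rot": TCP orientation; "contact_force": force on the tool from outside, world axes, zero at the start; "ft_torque": the same for the moment, N m; "opening": finger opening in m.
Only numpy, scipy, OpenCV 4.12 (cv2) and the standard library are available. Lean on these libraries where they do the work, as an engineer would, in place of code of your own. Each camera call takes 0.05 s, during which the arm holds its last target. There are 200 camera calls.

## Working session

There is one attempt and no reset: what is moved stays moved. The work goes in short steps, Python scripts to look and compute and a shell command to move; the robot and the scene stay as the last step left them, time stands still between calls to the robot, and variables do not carry over. Pictures are saved under pics/ and viewed, about 8 in all and at most 12, crops included, and the job is handed in when it is done.

```bash
mkdir -p pics
python3 - <<'E'
from workcell import state, grab_frame
import cv2,pickle
print(state())
for n in("side","top"):
    f=grab_frame(n); pickle.dump(f,open(n+".pkl","wb"))
    cv2.imwrite(f"pics/{n}0.png",f["pixels"][:,:,::-1])
    print(n,f["mtx"],f["dist"],f["origin"],f["rotation"])
E
```

```text
{'t': 0.0, 'joint_pos': array([ 1.04089535e+00,  3.59541121e-01,  1.51141713e+00,  5.19346710e-06,
        1.27250420e+00, -1.15109138e-01]), 'qd': array([ 2.49363709e-05, -1.56457188e-04,  6.17433606e-05,  4.34330345e-04,
        2.51294770e-03, -1.59217287e-04]), 'joint_torque': array([ 1.13183502e-03, -5.27615833e+01, -2.78619683e+01, -2.20330630e-04,
        1.34675732e-02,  1.72757147e-06]), 'tcp_pos': array([0.24146791, 0.54853162, 0.23043791]), 'tool_rot': array([-1.57265318e+00,  2.19683918e-04, -4.14793571e-01]), 'contact_force': array([ 0.18210221, -0.40583051,  0.28383161]), 'ft_torque': array([ 0.01109935,  0.02137039, -0.00900524]), 'opening': 0.08521621413029391}
side [[428.8255953    0.         322.90788398]
 [  0.         428.8255953  203.30172382]
 [  0.           0.           1.        ]] [0.0010019 0.        0.        0.        0.       ] [ 0.44631792 -0.69962344  0.84160802] [ 0.86108704  0.01452889 -0.08608072]
top [[368.67569708   0.         315.82314021]
 [  0.         368.67569708 198.26303295]
 [  0.           0.           1.        ]] [-0.07290856  0.          0.          0.          0.        ] [0.2896877  0.16759512 1.03942137] [ 0.2119497   0.00267807 -1.55917846]
```

View pics/side0.png

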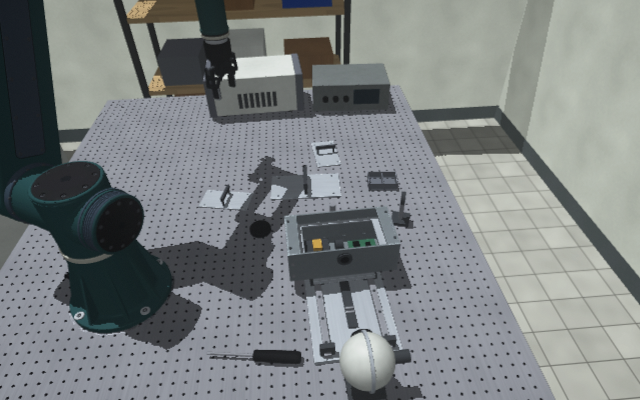

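View pics/top0.png

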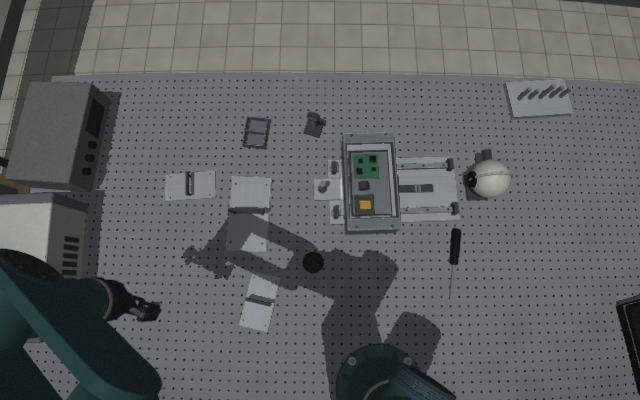

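Side view: arm at the upper left, housing around (343,245), white sphere (368,360). In the top view, the cover candidates are A (190,185), B (250,213, partly in shadow, longest) and C (258,302). The housing is at (371,182), the sphere at (490,178) and the push post near (323,187). I'll check B in an enlarged crop.

```bash
cat > h.py <<'E'
import numpy as np,cv2,pickle
from scipy.spatial.transform import Rotation as R
def ray(f,px):
    p=cv2.undistortPoints(np.array([[px]],float),f["mtx"],f["dist"])[0,0]
    return R.from_euler('xyz',f["rotation"]).as_matrix()@np.array([p[0],-p[1],-1])
def at(f,px,z):
    d=ray(f,px);o=np.array(f["origin"]);return o+d*(z-o[2])/d[2]
def proj(f,P):
    M=R.from_euler('xyz',f["rotation"]).as_matrix()
    c=(np.atleast_2d(P)-f["origin"])@M*[1,-1,-1]
    return cv2.projectPoints(c,np.zeros(3),np.zeros(3),f["mtx"],f["dist"])[0][:,0]
def crop(f,box,s,name):
    x0,y0,x1,y1=box;im=f["pixels"][y0:y1,x0:x1,::-1]
    im=cv2.convertScaleAbs(im,alpha=1.3);cv2.imwrite(name,cv2.resize(im,None,fx=s,fy=s,interpolation=cv2.INTER_CUBIC))
E
python3 - <<'E'
from h import *
f=pickle.load(open("top.pkl","rb"))
crop(f,(220,120,420,265),4,"pics/c1.png")
for p in[(190,185),(250,213),(258,302),(371,182)]:print(p,at(f,p,0))
E
```

```text
(190, 185) [0.54904314 0.54270853 0.        ]
(250, 213) [0.46799634 0.36122186 0.        ]
(258, 302) [0.2208087  0.32803703 0.        ]
(371, 182) [0.56357944 0.01267856 0.        ]
```

View pics/c1.png

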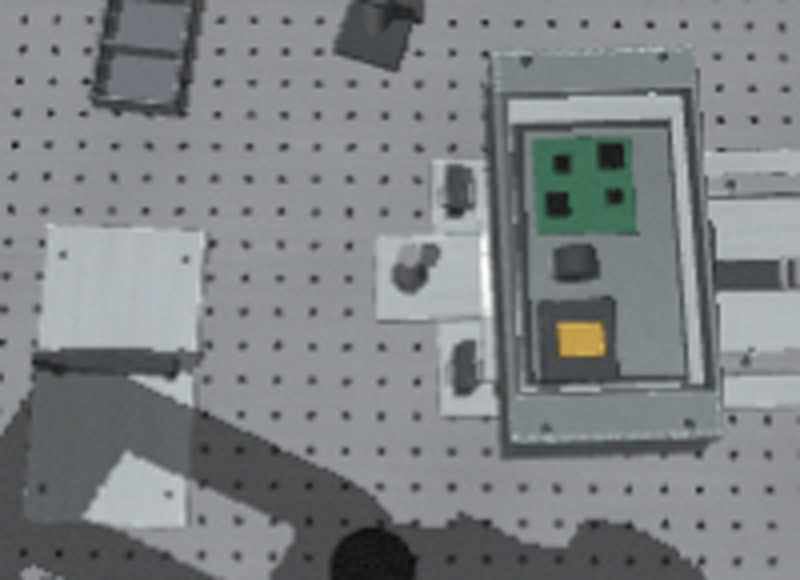

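Crop: plate B has corners at about (48,226),(206,232),(187,527),(25,518) in the crop, with its handle bar across (35–200,362). The housing's top outer corners are at about (490,50),(693,47),(720,435),(507,443), and the post top is at (430,253)/(410,270). Next is a side crop to triangulate.

Run:
```python
from h import *
f=pickle.load(open("top.pkl","rb"))
g=lambda u,v:(u/4+220-.4,v/4+120-.4)
c=[at(f,g(*p),.005)[:2] for p in[(48,226),(206,232),(187,527),(25,518)]]
c=np.array(c);print(c,c.mean(0));print([np.linalg.norm(c[i]-c[i-1]) for i in range(4)])
d=(c[0]+c[1]-c[2]-c[3]);print("yaw x-axis",np.degrees(np.arctan2(d[1],d[0])))
for z in(.08,.1,.12):
    h=np.array([at(f,g(*p),z)[:2] for p in[(490,50),(693,47),(720,435),(507,443)]]);d=(h[0]+h[1]-h[2]-h[3])
    print(z,h.mean(0),[np.linalg.norm(h[i]-h[i-1]) for i in range(4)],np.degrees(np.arctan2(d[1],d[0])))
s=pickle.load(open("side.pkl","rb"))
crop(s,(190,130,410,290),3.6,"pics/c2.png")
```

```text
[[0.57574229 0.41977416]
 [0.57229161 0.30379665]
 [0.35907891 0.30933262]
 [0.36359583 0.42360913]] [0.46767716 0.36412814]
[np.float64(0.2121811281344025), np.float64(0.11602883001429), np.float64(0.2132845580550498), np.float64(0.11436574418416172)]
yaw x-axis -1.2620578173068793
0.08 [0.5506766  0.02637735] [np.float64(0.27380657920256235), np.float64(0.14158152810987254), np.float64(0.2714629834852883), np.float64(0.1402078129898684)] 1.961103456734704
0.1 [0.54523605 0.02932116] [np.float64(0.26809883520556316), np.float64(0.1386301340290267), np.float64(0.2658040938453524), np.float64(0.1372850552341708)] 1.9611034567347017
0.12 [0.53979551 0.03226497] [np.float64(0.2623910912085639), np.float64(0.13567873994818086), np.float64(0.2601452042054167), np.float64(0.13436229747847325)] 1.9611034567347048
```

View pics/c2.png

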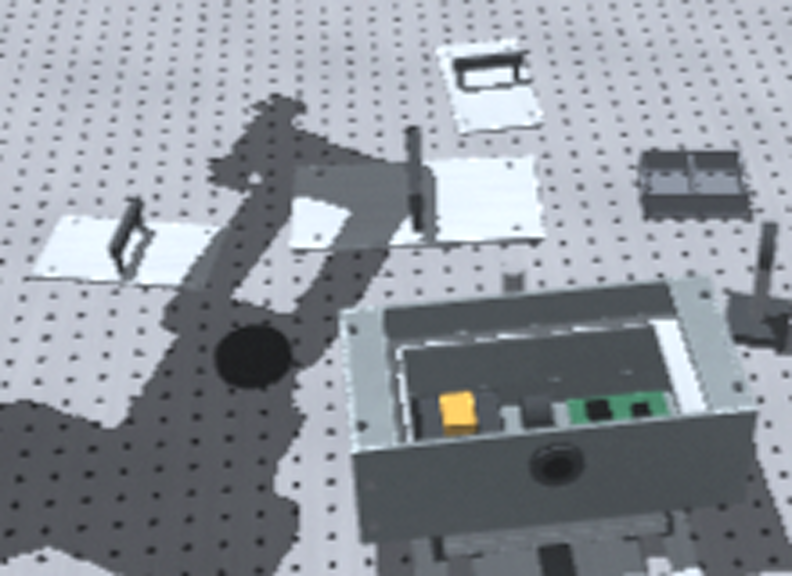

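Side crop: housing corners at (340,312),(708,277),(757,410),(354,450); post top at (513,275); plate corners near (537,155),(545,240),(290,250); handle bar top from (413,130) to (420,215). I'll fit the housing, cover and post jointly.

```bash
cat > fit.py <<'E'
from h import *
from scipy.optimize import least_squares
def rect(q,L,W):
    x,y,z,a=q;c=np.array([[L,W],[L,-W],[-L,-W],[-L,W]])/2
    r=np.array([[np.cos(a),-np.sin(a)],[np.sin(a),np.cos(a)]])
    return np.c_[c@r.T+[x,y],np.full(4,z)]
def fit(q0,L,W,obs,fixz=None):  # obs: list of (frame, idx list, px list)
    def e(q):
        q=np.array(q); 
        if fixz is not None:q=np.r_[q[:2],fixz,q[2]]
        P=rect(q,L,W);return np.concatenate([(proj(f,P[i])-p).ravel() for f,i,p in obs])
    q0=list(q0)
    if fixz is not None:q0=q0[:2]+q0[3:]
    r=least_squares(e,q0);return r.x,np.round(r.fun,1)
E
python3 - <<'E'
from fit import *
t=pickle.load(open("top.pkl","rb"));s=pickle.load(open("side.pkl","rb"))
g=lambda L:np.array(L)/4+[220-.4,120-.4]
k=lambda L:np.array(L)/3.6+[190-.4,130-.4]
# order: +x+y,+x-y,-x-y,-x+y ; top image: up=+x, left=+y ; side: right=+x, up=+y
print(fit([.54,.03,.12,0.03],.26,.134,[(t,[0,1,2,3],g([(490,50),(693,47),(720,435),(507,443)])),(s,[0,1,2,3],k([(708,277),(757,410),(354,450),(340,312)]))]))
print(fit([.467,.364,.005,0],.216,.116,[(t,[0,1,2,3],g([(48,226),(206,232),(187,527),(25,518)])),(s,[0,1,2,3],k([(537,155),(545,240),(290,250),(292,167)]))],.005))
# post
def e(P):return np.r_[proj(t,P)[0]-g([(430,252)])[0],proj(s,P)[0]-k([(513,273)])[0]]
r=least_squares(e,[.55,.15,.08]);print(r.x,r.fun)
E
```

```text
(array([0.53930426, 0.03328764, 0.12486191, 0.037058  ]), array([-0.1, -0.2, -0.5, -0.5,  0.1, -0.1, -0.1, -0.6,  0. , -0.4,  0. ,
        0.5, -0.9,  0.8, -0.2, -0.5]))
(array([ 0.4687754 ,  0.36371913, -0.02744976]), array([ 0.4, -0.8,  0.4, -0.9,  0.2, -0. , -0.4,  0.4, -1.3,  0.2, -0.3,
       -0.8, -0.3, -0.1,  0.4, -0. ]))
[0.53257166 0.14343167 0.10613215] [ 0.00388307  0.03619265  0.03443041 -0.01195853]
```

```bash
python3 -m handwheel '[{"jaw":0,"slide":[4.7,0,-1.29],"turn":0},{"jaw":0,"slide":[4.7,0,-1.29],"turn":0},{"jaw":0,"slide":[4.7,0,-1.29],"turn":0},{"jaw":0,"slide":[4.7,0,-1.29],"turn":0},{"jaw":0,"slide":[4.7,0,-1.29],"turn":0}]'
python3 -m handwheel '[{"jaw":0.3,"slide":[4.7,0,-1.29],"turn":0},{"jaw":0.3,"slide":[0,0,0],"turn":0.148},{"jaw":0.3,"slide":[0,0,0],"turn":0.148},{"jaw":0.3,"slide":[0,0,0],"turn":0.148},{"jaw":0.3,"slide":[0,0,0],"turn":0.148}]'
python3 -m handwheel '[{"jaw":0.3,"slide":[0,0,0],"turn":0.148},{"jaw":0.3,"slide":[0,0,0],"turn":0.148},{"jaw":0.3,"slide":[0,0,0],"turn":0.148},{"jaw":0.3,"slide":[0,0,0],"turn":0.147},{"jaw":0.3,"slide":[0,0,0],"turn":0}]'
python3 - <<'E'
from fit import *
from workcell import state,grab_frame
s=state();print(s['t'],s['tcp_pos'],s['tool_rot'],s['opening'],s['joint_pos'])
t=pickle.load(open("top.pkl","rb"));sd=pickle.load(open("side.pkl","rb"))
# check: predicted bar top ends, post top (0.5347,0.158)
c,a=np.array([.4688,.3637]),-.0274
y=np.array([-np.sin(a),np.cos(a)])
for z in(.05,):
  P=np.array([np.r_[c+.05*y,z],np.r_[c-.05*y,z]])
  print((proj(t,P)-[219.6,119.6])*4,(proj(sd,P)-[189.6,129.6])*3.6)
for z in(.06,.09,.12):
  P=[[.5347,.1582,z]];print(z,(proj(t,P)-[219.6,119.6])*4,(proj(sd,P)-[189.6,129.6])*3.6)
E
```

```text
t: 0.6
tcp_pos: [0.4318, 0.3939, 0.231]
tool_rot: [-1.571, 0.0, -0.414]
contact_force: [0.5, 1.0, 0.2]
opening: 0.0853
t: 1.1
tcp_pos: [0.4686, 0.3641, 0.2307]
tool_rot: [-1.572, 0.0, -1.014]
contact_force: [0.1, 0.0, 0.5]
opening: 0.0601
t: 1.6
tcp_pos: [0.4684, 0.3644, 0.2308]
tool_rot: [-1.572, -0.001, -1.599]
contact_force: [0.8, 0.0, 0.1]
opening: 0.0595
1.6 [0.46836928 0.36443498 0.23082282] [-1.57168474e+00 -6.13758662e-04 -1.59908596e+00] 0.05953378608435333 [ 5.44897890e-01  3.50390229e-01  1.52466265e+00 -3.54858926e-05
  1.26761905e+00  5.73198409e-01]
[[ 32.8096837  357.03712333]
 [177.80682181 362.70181746]] [[411.26485346 125.76581275]
 [414.26550395 195.68421713]]
0.06 [[406.61505399 265.87392346]] [[513.96175591 306.22912153]]
0.09 [[407.14353952 254.91688889]] [[513.95540531 276.21259374]]
0.12 [[407.70439605 243.28515878]] [[513.948861   245.15219386]]
```

```bash
python3 -m handwheel '[{"jaw":0.3,"slide":[0.05,4.9,0],"turn":0},{"jaw":0.3,"slide":[0,4.9,0],"turn":0},{"jaw":0.3,"slide":[0,4.9,0],"turn":0},{"jaw":0.3,"slide":[0,4.0,0],"turn":0},{"jaw":0.3,"slide":[0,1.0,0],"turn":0}]'
python3 -m handwheel '[{"jaw":1,"slide":[0,0,0],"turn":0},{"jaw":1,"slide":[0,0,0],"turn":0},{"jaw":1,"slide":[0,0,0],"turn":0},{"jaw":1,"slide":[0,0,0],"turn":0},{"jaw":1,"slide":[0,0,0],"turn":0}]'
python3 -m handwheel '[{"jaw":1,"slide":[0,-2,0],"turn":0},{"jaw":1,"slide":[0,-4,0],"turn":0},{"jaw":1,"slide":[0,-4.5,0],"turn":0},{"jaw":1,"slide":[0,-4.5,0],"turn":0},{"jaw":1,"slide":[0,0,0],"turn":0}]'
python3 - <<'E'
from h import *
from workcell import state,grab_frame
print(state())
t,s=grab_frame("top"),grab_frame("side")
im=np.hstack([t["pixels"][120:300,180:420],s["pixels"][80:260,200:440]])[:,:,::-1]
cv2.imwrite("pics/g.png",cv2.resize(im,(800,600*480//800*5//6)))
E
```

```text
t: 2.1
tcp_pos: [0.4653, 0.362, 0.0298]
tool_rot: [-1.578, -0.005, -1.594]
contact_force: [-0.6, -0.4, -0.2]
opening: 0.0601
t: 2.6
tcp_pos: [0.4702, 0.3651, 0.0368]
tool_rot: [-1.567, 0.002, -1.597]
contact_force: [-1.0, -0.1, 6.5]
opening: 0.0103
t: 3.1
tcp_pos: [0.4728, 0.3667, 0.192]
tool_rot: [-1.559, 0.008, -1.597]
contact_force: [2.5, 0.3, -3.5]
opening: 0.0102
{'t': 3.1, 'joint_pos': array([ 5.44304371e-01,  3.86253248e-01,  1.57250383e+00, -2.41529329e-05,
        1.16891638e+00,  5.70858789e-01]), 'qd': array([-0.00363078,  0.06409321,  0.08163662, -0.0011404 , -0.08415906,
        0.00155816]), 'joint_torque': array([ 2.27370244e-01, -5.44815946e+01, -2.51280981e+01, -1.19316758e-02,
        1.56535327e+00,  5.03591553e-03]), 'tcp_pos': array([0.47276982, 0.36669476, 0.19202145]), 'tool_rot': array([-1.5590719 ,  0.00750232, -1.59729747]), 'contact_force': array([ 2.53499128,  0.26262658, -3.48863531]), 'ft_torque': array([ 0.0825661 , -0.13058913, -0.01972664]), 'opening': 0.010191090187095533}
```

View pics/g.png

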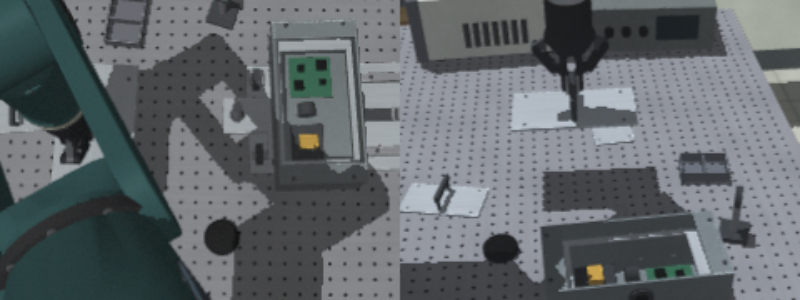

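The plate is held level and lifted: in the right half it sits around (575,105), with the bar in the jaws. Now I'll carry it over the housing, offset about 14 mm towards -x.

```bash
python3 -m handwheel '[{"jaw":1,"slide":[1,0,0.2],"turn":-0.03},{"jaw":1,"slide":[3,0,0.58],"turn":-0.03},{"jaw":1,"slide":[4,0,0.77],"turn":0},{"jaw":1,"slide":[4,0,0.77],"turn":0},{"jaw":1,"slide":[4,0,0.77],"turn":0}]'
python3 -m handwheel '[{"jaw":1,"slide":[4,0,0.77],"turn":0},{"jaw":1,"slide":[4,0,0.77],"turn":0},{"jaw":1,"slide":[4,0,0.77],"turn":0},{"jaw":1,"slide":[3,0,0.5],"turn":0},{"jaw":1,"slide":[1.5,0,0.3],"turn":0}]'
python3 -m handwheel '[{"jaw":1,"slide":[0,0,0],"turn":0},{"jaw":1,"slide":[0,0,0],"turn":0},{"jaw":1,"slide":[0,0,0],"turn":0},{"jaw":1,"slide":[0,0,0],"turn":0}]'
python3 - <<'E'
from h import *
from workcell import state,grab_frame
s=state();print(s['tcp_pos'],s['tool_rot'],s['contact_force'],s['ft_torque'])
t,s=grab_frame("top"),grab_frame("side")
pickle.dump(t,open("t2.pkl","wb"));pickle.dump(s,open("s2.pkl","wb"))
a=cv2.resize(s["pixels"][160:290,260:430],None,fx=4,fy=4,interpolation=cv2.INTER_CUBIC)
cv2.imwrite("pics/i.png",a[:,:,::-1])
E
```

```text
t: 3.7
tcp_pos: [0.5014, 0.203, 0.1819]
tool_rot: [-1.575, -0.001, -1.537]
contact_force: [0.6, 0.7, -4.0]
opening: 0.0103
t: 4.2
tcp_pos: [0.5384, 0.0385, 0.1822]
tool_rot: [-1.575, -0.001, -1.54]
contact_force: [0.2, 0.3, -4.3]
opening: 0.01
t: 4.6
tcp_pos: [0.5393, 0.0422, 0.184]
tool_rot: [-1.572, 0.0, -1.536]
contact_force: [0.2, -0.2, -4.1]
opening: 0.01
[0.53931373 0.04219903 0.1840015 ] [-1.57161768e+00  2.92948648e-04 -1.53628117e+00] [ 0.16955307 -0.16060321 -4.12627548] [-0.00440912  0.01269333  0.03330444]
```

View pics/i.png

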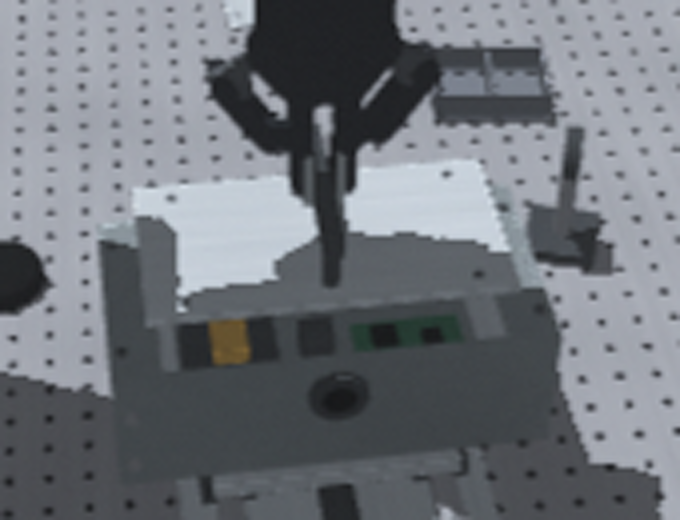

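The crop shows the plate above the housing: far corners at (132,187),(478,160), near corners at about (148,323),(533,289). I'll fit its pose.

Run:
```python
from fit import *
s=pickle.load(open("s2.pkl","rb"))
k=lambda L:np.array(L)/4+[260-.4,160-.4]
o=[(s,[0,1,2,3],k([(478,160),(533,289),(148,323),(132,187)]))]
print(fit([.539,.04,.15,0.03],.216,.116,o))
print(fit([.539,.04,.15,0.03],.216,.116,o,.152))
# predicted if tcp-centred
print((proj(s,rect([.5393,.0408,.152,.0345],.216,.116))-[259.6,159.6])*4)
```

```text
(array([0.54111474, 0.03326065, 0.15910744, 0.03647112]), array([ 1.2, -0.8, -1.1, -0.3, -0.2,  0.5,  0.2,  0.5]))
(array([0.54204869, 0.04059793, 0.03559641]), array([ 0.8, -0.5, -1.7, -0.3,  0.3,  0.4,  0.7,  0.7]))
[[476.99920828 158.32794977]
 [521.40955455 287.96235958]
 [144.05930293 324.43858343]
 [130.35807697 189.58201913]]
```

```bash
python3 -m handwheel '[{"jaw":1,"slide":[0.4,0,-0.7],"turn":0},{"jaw":1,"slide":[0.35,0,-0.73],"turn":-0.002},{"jaw":1,"slide":[0,0.7,0],"turn":0},{"jaw":1,"slide":[0,0.6,0],"turn":0},{"jaw":1,"slide":[0,0,0],"turn":0}]'
for i in 1 2 3; do echo; done
python3 -m handwheel '[{"jaw":1,"slide":[0,0.2,0],"turn":0},{"jaw":1,"slide":[0,0.1,0],"turn":0},{"jaw":1,"slide":[0,0,0],"turn":0}]'
python3 -m handwheel '[{"jaw":1,"slide":[0,0.2,0],"turn":0},{"jaw":1,"slide":[0,0.1,0],"turn":0},{"jaw":1,"slide":[0,0,0],"turn":0}]'
python3 -c "
from workcell import state;s=state();print(s['tcp_pos'],s['tool_rot'],s['contact_force'],s['ft_torque'])"
```

```text
t: 5.2
tcp_pos: [0.525, 0.033, 0.1702]
tool_rot: [-1.573, 0.0, -1.536]
contact_force: [0.0, 0.4, -3.7]
opening: 0.0103



t: 5.5
tcp_pos: [0.5259, 0.0331, 0.1682]
tool_rot: [-1.571, -0.0, -1.536]
contact_force: [0.3, 0.1, -3.9]
opening: 0.0102
t: 5.8
tcp_pos: [0.5257, 0.0331, 0.1651]
tool_rot: [-1.571, -0.0, -1.536]
contact_force: [-0.1, -0.1, -3.7]
opening: 0.0104
[0.52569727 0.03307928 0.16514277] [-1.57115821e+00 -6.70844444e-05 -1.53571930e+00] [-0.07424276 -0.14380278 -3.68822644] [0.02298849 0.00606399 0.00702406]
```

```bash
P='from workcell import state;s=state();print(s["contact_force"].round(1),s["ft_torque"].round(2),s["tcp_pos"].round(4),s["tool_rot"].round(3))'
python3 -m handwheel '[{"jaw":1,"slide":[0,0.2,0],"turn":0},{"jaw":1,"slide":[0,0.1,0],"turn":0},{"jaw":1,"slide":[0,0,0],"turn":0}]' >/dev/null; python3 -c "$P"
python3 -m handwheel '[{"jaw":1,"slide":[0,0.1,0],"turn":0},{"jaw":1,"slide":[0,0.1,0],"turn":0},{"jaw":1,"slide":[0,0,0],"turn":0}]' >/dev/null; python3 -c "$P"
python3 -m handwheel '[{"jaw":1,"slide":[0,0.1,0],"turn":0},{"jaw":1,"slide":[0,0.1,0],"turn":0},{"jaw":1,"slide":[0,0,0],"turn":0}]' >/dev/null; python3 -c "$P"
```

```text
[2.  0.8 0.8] [ 0.09  0.17 -0.01] [0.5266 0.033  0.1628] [-1.569 -0.    -1.536]
[3.  0.6 5.7] [0.13 0.16 0.02] [0.5273 0.033  0.1612] [-1.568 -0.    -1.536]
[3.3 0.7 8.6] [0.14 0.32 0.01] [0.528  0.0331 0.1596] [-1.567 -0.    -1.536]
```

```bash
python3 -m handwheel '[{"jaw":1,"slide":[0,0.1,0],"turn":0},{"jaw":1,"slide":[0,0.1,0],"turn":0},{"jaw":1,"slide":[0,0,0],"turn":0}]'
python3 - <<'E'
from h import *
from workcell import state,grab_frame
s=state();print(s['ft_torque'],s['contact_force'])
t,s=grab_frame("top"),grab_frame("side")
pickle.dump(s,open("s3.pkl","wb"))
a=cv2.resize(s["pixels"][180:270,270:420],None,fx=5,fy=5,interpolation=cv2.INTER_CUBIC)
a=cv2.convertScaleAbs(a,alpha=1.4)
cv2.imwrite("pics/j.png",a[:,:,::-1])
E
```

```text
t: 7.0
tcp_pos: [0.5286, 0.0331, 0.1578]
tool_rot: [-1.565, -0.0, -1.536]
contact_force: [4.4, 0.7, 7.4]
opening: 0.0102
[ 0.15530012 -0.00670459 -0.01528594] [4.35402364 0.67100264 7.38625085]
```

View pics/j.png

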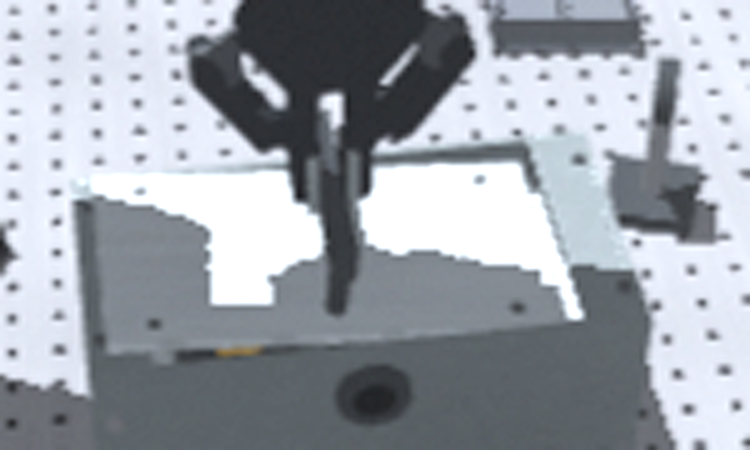

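Left end resting on the -x flange at (80,200), right end (525–580,160–318) inside the opening and lower: the plate tilts as hoped. I'll lower it a little more, then slide it under the +x flange.

```bash
P='from workcell import state;s=state();print(s["contact_force"].round(1),s["ft_torque"].round(2),s["tcp_pos"].round(4),s["tool_rot"].round(3),round(s["opening"],4))'
python3 -m handwheel '[{"jaw":1,"slide":[0,0.1,-0.05],"turn":0},{"jaw":1,"slide":[0,0.1,0],"turn":0},{"jaw":1,"slide":[0,0,0],"turn":0}]' >/dev/null; python3 -c "$P"
python3 -m handwheel '[{"jaw":1,"slide":[0,0.1,-0.05],"turn":0},{"jaw":1,"slide":[0,0.1,0],"turn":0},{"jaw":1,"slide":[0,0,0],"turn":0}]' >/dev/null; python3 -c "$P"
python3 -m handwheel '[{"jaw":1,"slide":[0,0,0.2],"turn":0},{"jaw":1,"slide":[0,0,0.2],"turn":0},{"jaw":1,"slide":[0,0,0],"turn":0}]' >/dev/null; python3 -c "$P"
```

```text
[5.9 1.2 8.8] [ 0.18 -0.03 -0.04] [0.5291 0.033  0.1563] [-1.563 -0.    -1.536] 0.0104
[ 8.5  1.1 12.3] [ 0.22 -0.04 -0.05] [0.5297 0.033  0.1548] [-1.561 -0.    -1.536] 0.0101
[ 2.1 -0.6 11. ] [ 0.03  0.94 -0.03] [0.5301 0.033  0.1536] [-1.569 -0.    -1.536] 0.0098
```

```bash
P='from workcell import state;s=state();print(s["contact_force"].round(1),s["ft_torque"].round(2),s["tcp_pos"].round(4),s["tool_rot"].round(3),round(s["opening"],4))'
python3 -m handwheel '[{"jaw":1,"slide":[0,0,0.2],"turn":0},{"jaw":1,"slide":[0,0,0.2],"turn":0},{"jaw":1,"slide":[0,0,0],"turn":0}]' >/dev/null; python3 -c "$P"
python3 -m handwheel '[{"jaw":1,"slide":[0,0,0.2],"turn":0},{"jaw":1,"slide":[0,0,0.2],"turn":0},{"jaw":1,"slide":[0,0,0],"turn":0}]' >/dev/null; python3 -c "$P"
python3 -m handwheel '[{"jaw":1,"slide":[0,0,0.2],"turn":0},{"jaw":1,"slide":[0,0,0],"turn":0}]' >/dev/null; python3 -c "$P"
```

```text
[-3.6 -0.1  9.5] [-0.11  1.83  0.04] [0.5308 0.0332 0.1525] [-1.575 -0.    -1.536] 0.0104
[-2.6 -0.2  4.5] [-0.02  1.37 -0.06] [0.5356 0.0334 0.152 ] [-1.573 -0.    -1.536] 0.0102
[-2.3 -0.8  3.6] [0.   1.28 0.04] [0.5387 0.0335 0.1521] [-1.571 -0.    -1.536] 0.0102
```

```bash
P='from workcell import state;s=state();print(s["contact_force"].round(1),s["ft_torque"].round(2),s["tcp_pos"].round(4),s["tool_rot"].round(3),round(s["opening"],4))'
python3 -m handwheel '[{"jaw":1,"slide":[0,0,0.2],"turn":0},{"jaw":1,"slide":[0,0,0.2],"turn":0},{"jaw":1,"slide":[0,0,0],"turn":0}]' >/dev/null; python3 -c "$P"
python3 -m handwheel '[{"jaw":1,"slide":[0,0.1,0.1],"turn":0},{"jaw":1,"slide":[0,0.1,0],"turn":0},{"jaw":1,"slide":[0,0,0],"turn":0}]' >/dev/null; python3 -c "$P"
python3 -m handwheel '[{"jaw":1,"slide":[0,0.1,0.1],"turn":0},{"jaw":1,"slide":[0,0.05,0],"turn":0},{"jaw":1,"slide":[0,0,0],"turn":0}]' >/dev/null; python3 -c "$P"
python3 - <<'E'
from h import *
from workcell import grab_frame
s=grab_frame("side")
a=cv2.resize(s["pixels"][180:270,270:420],None,fx=5,fy=5,interpolation=cv2.INTER_CUBIC)
cv2.imwrite("pics/k.png",cv2.convertScaleAbs(a,alpha=1.4)[:,:,::-1])
E
```

```text
[-0.9  0.9  2.8] [-0.06  0.94  0.02] [0.5434 0.0336 0.1523] [-1.57  -0.    -1.536] 0.0104
[-1.7  0.1  5.1] [-0.02  1.13  0.08] [0.5442 0.0337 0.1504] [-1.57  -0.    -1.536] 0.01
[-5.2  0.3 14.3] [-0.06  2.04 -0.03] [0.5444 0.0337 0.1499] [-1.571 -0.    -1.536] 0.0102
```

View pics/k.png

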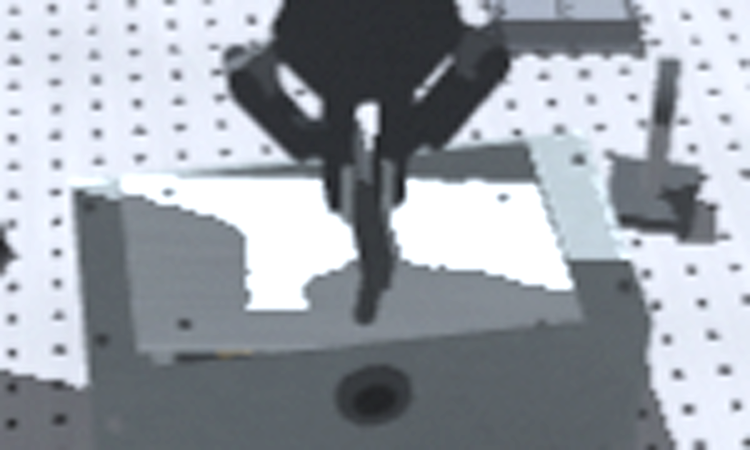

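Right end tucked under the +x flange at (540–575,180–290); left end still on the -x flange (120,185). Sliding further +x until that end clears.

```bash
P='from workcell import state;s=state();print(s["contact_force"].round(1),s["ft_torque"].round(2),s["tcp_pos"].round(4),s["tool_rot"].round(3),round(s["opening"],4))'
python3 -m handwheel '[{"jaw":1,"slide":[0,-0.05,0.2],"turn":0},{"jaw":1,"slide":[0,0,0.2],"turn":0},{"jaw":1,"slide":[0,0,0],"turn":0}]' >/dev/null; python3 -c "$P"
python3 -m handwheel '[{"jaw":1,"slide":[0,0,0.2],"turn":0},{"jaw":1,"slide":[0,0,0.1],"turn":0},{"jaw":1,"slide":[0,0,0],"turn":0}]' >/dev/null; python3 -c "$P"
python3 -m handwheel '[{"jaw":1,"slide":[0,0,0.2],"turn":0},{"jaw":1,"slide":[0,0,0],"turn":0}]' >/dev/null; python3 -c "$P"
python3 -m handwheel '[{"jaw":1,"slide":[0,0,0.2],"turn":0},{"jaw":1,"slide":[0,0,0],"turn":0}]' >/dev/null; python3 -c "$P"
```

```text
[-3.4 -0.5  8.3] [-0.02  1.45  0.01] [0.5487 0.0338 0.1497] [-1.571 -0.    -1.536] 0.0102
[-0.4  0.5 -3.2] [ 0.03  0.03 -0.01] [0.5527 0.0339 0.149 ] [-1.569 -0.    -1.536] 0.0104
[-0.5  0.3 -4.2] [-0.05  0.03 -0.  ] [0.5543 0.034  0.1489] [-1.57  -0.    -1.536] 0.0105
[ 0.7  0.  -3.9] [-0.01 -0.   -0.02] [0.5562 0.0341 0.1492] [-1.57  -0.    -1.536] 0.0103
```

Force has fallen to the plate's weight alone: it hangs free and level below the flanges. I'll lower part way, centre it, then settle it.

```bash
P='from workcell import state;s=state();print(s["contact_force"].round(1),s["ft_torque"].round(2),s["tcp_pos"].round(4),s["tool_rot"].round(3),round(s["opening"],4))'
python3 -m handwheel '[{"jaw":1,"slide":[0,0.3,-0.2],"turn":0},{"jaw":1,"slide":[0,0.3,-0.2],"turn":0},{"jaw":1,"slide":[0,0.2,-0.2],"turn":0},{"jaw":1,"slide":[0,0,0],"turn":0}]' >/dev/null; python3 -c "$P"
python3 -m handwheel '[{"jaw":1,"slide":[0,0,-0.3],"turn":0},{"jaw":1,"slide":[0,0,-0.3],"turn":0},{"jaw":1,"slide":[0.05,0,-0.3],"turn":0},{"jaw":1,"slide":[0,0,-0.2],"turn":0},{"jaw":1,"slide":[0,0,0],"turn":0}]' >/dev/null; python3 -c "$P"
python3 - <<'E'
from h import *
from workcell import grab_frame
s=grab_frame("side");pickle.dump(s,open("s4.pkl","wb"))
a=cv2.resize(s["pixels"][180:270,270:420],None,fx=5,fy=5,interpolation=cv2.INTER_CUBIC)
cv2.imwrite("pics/l.png",cv2.convertScaleAbs(a,alpha=1.4)[:,:,::-1])
E
```

```text
[ 0.3  0.7 -3.7] [ 0.01  0.02 -0.02] [0.5488 0.0339 0.1407] [-1.572  0.    -1.536] 0.0098
[ 0.2  0.6 -4. ] [ 0.03 -0.06 -0.  ] [0.5384 0.033  0.1414] [-1.571 -0.    -1.536] 0.0104
```

View pics/l.png

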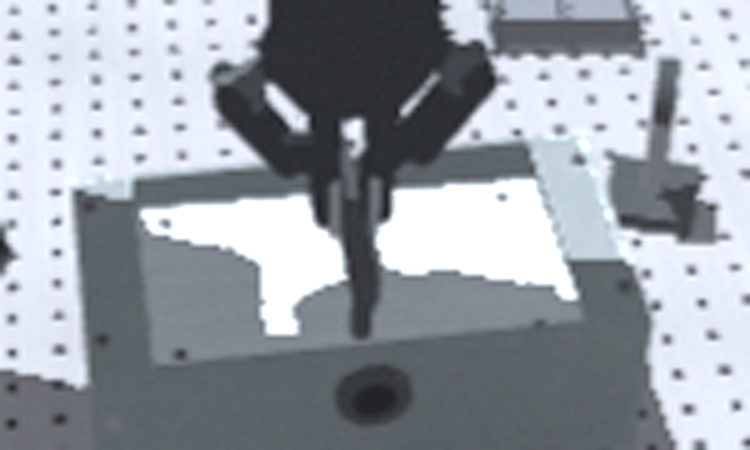

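Plate level between the flanges, with holes at (165,225),(500,197),(180,355),(540,322). The gaps to the flange edges (30 vs 41 px) match the parallax of a centred plate. Settling now.

```bash
P='from workcell import state;s=state();print(s["contact_force"].round(1),s["ft_torque"].round(2),s["tcp_pos"].round(4),s["tool_rot"].round(3),round(s["opening"],4))'
python3 -m handwheel '[{"jaw":1,"slide":[0,0.2,0.07],"turn":0},{"jaw":1,"slide":[0,0.2,0],"turn":0},{"jaw":1,"slide":[0,0.1,0],"turn":0},{"jaw":1,"slide":[0,0,0],"turn":0}]' >/dev/null; python3 -c "$P"
python3 -m handwheel '[{"jaw":1,"slide":[0,0.1,0],"turn":0},{"jaw":1,"slide":[0,0.1,0],"turn":0},{"jaw":1,"slide":[0,0,0],"turn":0}]' >/dev/null; python3 -c "$P"
python3 -m handwheel '[{"jaw":1,"slide":[0,0.1,0],"turn":0},{"jaw":1,"slide":[0,0.05,0],"turn":0},{"jaw":1,"slide":[0,0,0],"turn":0}]' >/dev/null; python3 -c "$P"
```

```text
[-1.1 -0.5 -0.7] [-0.01 -0.06 -0.02] [0.5396 0.033  0.1363] [-1.571 -0.    -1.536] 0.0103
[-3.  -0.3  5.3] [-0.02  0.45 -0.01] [0.5396 0.033  0.1351] [-1.57  -0.    -1.536] 0.0098
[-7.9 -0.6 20.1] [ 0.    1.11 -0.04] [0.5397 0.033  0.1351] [-1.57  -0.    -1.536] 0.0101
```

```bash
P='from workcell import state;s=state();print(s["contact_force"].round(1),s["ft_torque"].round(2),s["tcp_pos"].round(4),s["tool_rot"].round(3),round(s["opening"],4))'
python3 -m handwheel '[{"jaw":1,"slide":[0,-0.1,0],"turn":0},{"jaw":1,"slide":[0,-0.05,0],"turn":0},{"jaw":1,"slide":[0,0,0],"turn":0}]' >/dev/null; python3 -c "$P"
python3 -m handwheel '[{"jaw":0.75,"slide":[0,0,0],"turn":0},{"jaw":0.6,"slide":[0,0,0],"turn":0},{"jaw":0.4,"slide":[0,0,0],"turn":0},{"jaw":0.4,"slide":[0,0,0],"turn":0}]' >/dev/null; python3 -c "$P"
python3 -m handwheel '[{"jaw":0.4,"slide":[0,-2,0],"turn":0},{"jaw":0.4,"slide":[0,-4,0],"turn":0},{"jaw":0.4,"slide":[0,-4,0],"turn":0},{"jaw":0.4,"slide":[-4,0,0],"turn":0},{"jaw":1,"slide":[-4.5,0,0],"turn":0}]'
python3 -m handwheel '[{"jaw":1,"slide":[-4.5,0,0],"turn":0},{"jaw":1,"slide":[-4.5,0,0],"turn":0},{"jaw":1,"slide":[-1,0,0],"turn":0},{"jaw":1,"slide":[0,0,0],"turn":0}]'
python3 - <<'E'
from h import *
from workcell import grab_frame
s=grab_frame("side");t=grab_frame("top")
pickle.dump((s,t),open("f5.pkl","wb"))
a=cv2.resize(s["pixels"][170:280,270:420],(800,586),interpolation=cv2.INTER_CUBIC)
cv2.imwrite("pics/m.png",cv2.convertScaleAbs(a,alpha=1.2)[:,:,::-1])
E
```

```text
[-4.2 -0.1 10.1] [-0.02  0.61 -0.04] [0.5396 0.033  0.1351] [-1.57  -0.    -1.536] 0.0103
[-0.4  0.3 -0.4] [ 0.02 -0.01 -0.05] [0.5397 0.033  0.1341] [-1.571 -0.    -1.536] 0.0518
t: 13.9
tcp_pos: [0.5382, 0.1178, 0.2361]
tool_rot: [-1.567, -0.0, -1.539]
contact_force: [0.8, 0.3, -0.3]
opening: 0.038
t: 14.3
tcp_pos: [0.5328, 0.2194, 0.234]
tool_rot: [-1.571, -0.0, -1.533]
contact_force: [-0.6, -0.9, 0.4]
opening: 0.0
```

View pics/m.png

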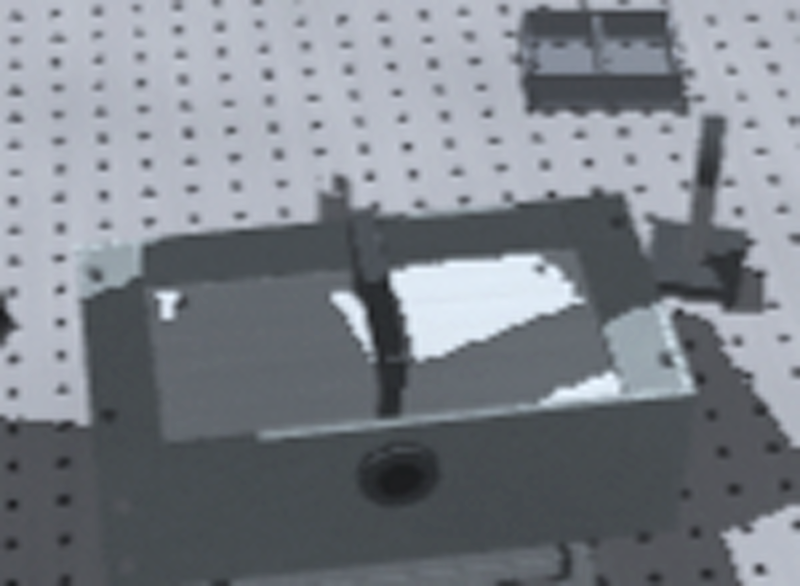

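The cover lies in the housing with both ends hidden under the flanges; handle from (345,185) to (390,412), hole (540,265), post just behind at (328,205). Comparing with predictions for a flat, centred plate, and locating the post.

Run:
```python
from h import *
s,t=pickle.load(open("f5.pkl","rb"))
k=lambda P:((proj(s,P)-[269.6,169.6])*[800/150,586/110]).round(0)
c=np.array([.5393,.0333]);a=.037;Rm=np.array([[np.cos(a),-np.sin(a)],[np.sin(a),np.cos(a)]])
W=lambda x,y,z:np.r_[c+Rm@[x,y],z]
for z in(.095,.098):
  print(z,"bar",k([W(0,.05,z+.05),W(0,-.05,z+.05)]).tolist(),"edge",k([W(-.1,.058,z+.005),W(.1,.058,z+.005)]).tolist())
print("flange edge far",k([W(-.1,.063,.125),W(.1,.063,.125)]).tolist())
for z in(.085,.09,.095):print("post",z,k([W(0,.125,z)]).tolist(),W(0,.125,z))
b=cv2.resize(t["pixels"][130:240,300:440],(760,597),interpolation=cv2.INTER_CUBIC)
cv2.imwrite("pics/n.png",cv2.convertScaleAbs(b,alpha=1.3)[:,:,::-1])
```

```text
0.095 bar [[357.0, 212.0], [392.0, 365.0]] edge [[144.0, 291.0], [561.0, 252.0]]
0.098 bar [[357.0, 207.0], [392.0, 360.0]] edge [[144.0, 287.0], [561.0, 247.0]]
flange edge far [[141.0, 245.0], [562.0, 206.0]]
post 0.085 [[335.0, 203.0]] [0.53467606 0.15821445 0.085     ]
post 0.09 [[335.0, 196.0]] [0.53467606 0.15821445 0.09      ]
post 0.095 [[335.0, 188.0]] [0.53467606 0.15821445 0.095     ]
```

View pics/n.png

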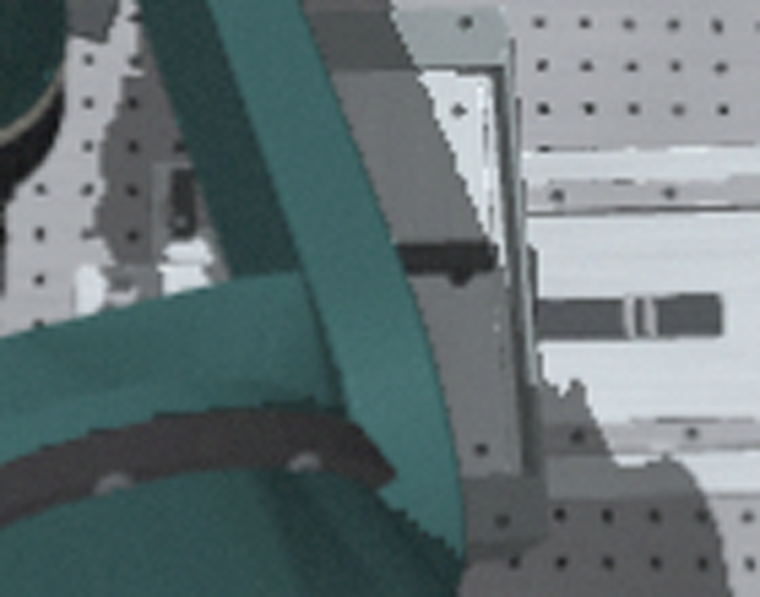

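The plate edge matches a flat plate on the seat (predicted (144,291)/(561,252), seen about (150,290)/(575,250)). In the top view the holes (459,110),(481,450) are symmetric within 2 mm after parallax. Next: lower the closed fingers behind the post and push.

```bash
python3 -m handwheel '[{"jaw":1,"slide":[0,4.3,0],"turn":0},{"jaw":1,"slide":[0,4.3,0],"turn":0},{"jaw":1,"slide":[0,4.3,0],"turn":0},{"jaw":1,"slide":[0,4.1,0],"turn":0},{"jaw":1,"slide":[0,0,0],"turn":0}]'
python3 -m handwheel '[{"jaw":1,"slide":[1,0,0],"turn":0},{"jaw":1,"slide":[1,0,0],"turn":0},{"jaw":1,"slide":[1,0,0],"turn":0},{"jaw":1,"slide":[0.5,0,0],"turn":0},{"jaw":1,"slide":[0,0,0],"turn":0}]'
python3 -m handwheel '[{"jaw":1,"slide":[0.4,0,0],"turn":0},{"jaw":1,"slide":[0.4,0,0],"turn":0},{"jaw":1,"slide":[0.2,0,0],"turn":0},{"jaw":1,"slide":[0,0,0],"turn":0}]'
```

```text
t: 14.9
tcp_pos: [0.5288, 0.2147, 0.0595]
tool_rot: [-1.581, -0.003, -1.538]
contact_force: [-1.5, -0.3, -1.0]
opening: 0.0002
t: 15.4
tcp_pos: [0.5351, 0.182, 0.0655]
tool_rot: [-1.569, 0.0, -1.537]
contact_force: [0.8, -0.2, -0.1]
opening: -0.0001
t: 15.8
tcp_pos: [0.5348, 0.1738, 0.0645]
tool_rot: [-1.57, 0.002, -1.536]
contact_force: [-0.5, 3.9, 2.1]
opening: 0.0001
```

```bash
python3 -m handwheel '[{"jaw":1,"slide":[0.3,0,0],"turn":0},{"jaw":1,"slide":[0.3,0,0],"turn":0},{"jaw":1,"slide":[0.3,0,0],"turn":0},{"jaw":1,"slide":[0.3,0,0],"turn":0},{"jaw":1,"slide":[0.3,0,0],"turn":0}]'
python3 -m handwheel '[{"jaw":1,"slide":[0.6,0,0],"turn":0},{"jaw":1,"slide":[0.8,0,0],"turn":0},{"jaw":1,"slide":[0.8,0,0],"turn":0},{"jaw":1,"slide":[0.8,0,0],"turn":0},{"jaw":1,"slide":[0.8,0,0],"turn":0}]'
python3 -m handwheel '[{"jaw":1,"slide":[0.8,0,0],"turn":0},{"jaw":1,"slide":[0.8,0,0],"turn":0},{"jaw":1,"slide":[0.8,0,0],"turn":0},{"jaw":1,"slide":[0.8,0,0],"turn":0},{"jaw":1,"slide":[0.8,0,0],"turn":0}]'
python3 -m handwheel '[{"jaw":1,"slide":[0.8,0,0],"turn":0},{"jaw":1,"slide":[0.8,0,0],"turn":0},{"jaw":1,"slide":[0.6,0,0],"turn":0},{"jaw":1,"slide":[0.4,0,0],"turn":0},{"jaw":1,"slide":[0.3,0,0],"turn":0}]'
```

```text
t: 16.3
tcp_pos: [0.5353, 0.1576, 0.0643]
tool_rot: [-1.571, -0.0, -1.536]
contact_force: [-0.6, 1.7, 1.9]
opening: -0.0
t: 16.8
tcp_pos: [0.5366, 0.1191, 0.0643]
tool_rot: [-1.571, -0.0, -1.536]
contact_force: [1.2, 1.1, 0.1]
opening: 0.0001
t: 17.3
tcp_pos: [0.5379, 0.0793, 0.0643]
tool_rot: [-1.571, -0.0, -1.536]
contact_force: [0.8, 1.4, 0.1]
opening: 0.0001
t: 17.8
tcp_pos: [0.5385, 0.0506, 0.0642]
tool_rot: [-1.572, 0.0, -1.536]
contact_force: [-0.2, 0.9, 0.7]
opening: 0.0001
```

Shuttle travel so far is about 0.125. I'll ease into the notch.

```bash
for i in 1; do :; done
python3 -m handwheel '[{"jaw":1,"slide":[0.3,0,0],"turn":0},{"jaw":1,"slide":[0.3,0,0],"turn":0},{"jaw":1,"slide":[0.3,0,0],"turn":0},{"jaw":1,"slide":[0.3,0,0],"turn":0},{"jaw":1,"slide":[0.3,0,0],"turn":0}]'
python3 -m handwheel '[{"jaw":1,"slide":[0.2,0,0],"turn":0},{"jaw":1,"slide":[0.2,0,0],"turn":0}]'
python3 -m handwheel '[{"jaw":1,"slide":[0.2,0,0],"turn":0},{"jaw":1,"slide":[0.1,0,0],"turn":0}]'
```

```text
t: 18.3
tcp_pos: [0.5392, 0.0359, 0.0642]
tool_rot: [-1.571, -0.0, -1.536]
contact_force: [-0.4, 2.3, -0.1]
opening: -0.0003
t: 18.5
tcp_pos: [0.5393, 0.0339, 0.0643]
tool_rot: [-1.571, 0.003, -1.537]
contact_force: [-0.5, 11.0, 1.6]
opening: -0.0
t: 18.7
tcp_pos: [0.5395, 0.0292, 0.0642]
tool_rot: [-1.571, 0.0, -1.536]
contact_force: [-0.2, 2.9, -0.1]
opening: 0.0
```

```bash
python3 -m handwheel '[{"jaw":1,"slide":[0.1,0,0],"turn":0},{"jaw":1,"slide":[0,0,0],"turn":0}]'
python3 -m handwheel '[{"jaw":1,"slide":[0.1,0,0],"turn":0},{"jaw":1,"slide":[0,0,0],"turn":0}]'
python3 -m handwheel '[{"jaw":1,"slide":[0.1,0,0],"turn":0},{"jaw":1,"slide":[0,0,0],"turn":0}]'
```

```text
t: 18.9
tcp_pos: [0.54, 0.0275, 0.0644]
tool_rot: [-1.57, -0.001, -1.536]
contact_force: [0.1, -1.1, -0.1]
opening: 0.0002
t: 19.1
tcp_pos: [0.54, 0.0267, 0.0644]
tool_rot: [-1.57, -0.0, -1.536]
contact_force: [0.5, -0.1, 0.5]
opening: 0.0004
t: 19.3
tcp_pos: [0.5399, 0.0258, 0.0643]
tool_rot: [-1.571, -0.0, -1.536]
contact_force: [-0.1, 0.3, -0.2]
opening: 0.0001
```

The shuttle clicked forward ahead of the fingers (no contact force). Backing off, then a last look.

```bash
python3 -m handwheel '[{"jaw":1,"slide":[-1.5,0,0],"turn":0},{"jaw":1,"slide":[-3,0,0],"turn":0},{"jaw":1,"slide":[-3,-2,0],"turn":0},{"jaw":1,"slide":[-2,-4.5,0],"turn":0},{"jaw":1,"slide":[0,-4.5,0],"turn":0}]'
python3 -m handwheel '[{"jaw":1,"slide":[-3,-3,0],"turn":0},{"jaw":1,"slide":[-4.5,0,0],"turn":0},{"jaw":1,"slide":[-4.5,0,0],"turn":0},{"jaw":1,"slide":[-4.5,0,0],"turn":0},{"jaw":1,"slide":[0,0,0],"turn":0}]'
python3 - <<'E'
from h import *
from workcell import grab_frame
s=grab_frame("side");t=grab_frame("top");pickle.dump((s,t),open("f6.pkl","wb"))
a=cv2.resize(s["pixels"][190:390,260:430],(510,600),interpolation=cv2.INTER_CUBIC)
b=cv2.resize(t["pixels"][120:240,430:530] if 0 else t["pixels"][120:244,380:440+10],(282,500),interpolation=cv2.INTER_CUBIC)
cv2.imwrite("pics/o.png",cv2.convertScaleAbs(a,alpha=1.2)[:,:,::-1])
E
```

```text
t: 19.8
tcp_pos: [0.5349, 0.1243, 0.1747]
tool_rot: [-1.574, 0.001, -1.533]
contact_force: [1.2, -0.7, -0.8]
opening: 0.0003
t: 20.3
tcp_pos: [0.5297, 0.292, 0.2044]
tool_rot: [-1.57, 0.003, -1.531]
contact_force: [0.1, -1.2, 0.4]
opening: 0.0
```

View pics/o.png

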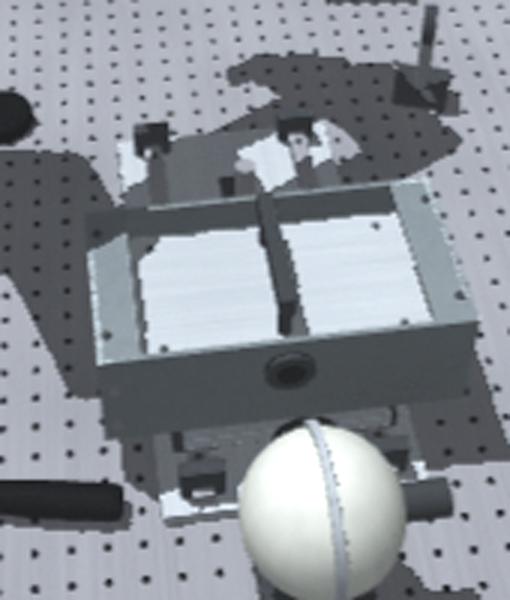

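The cover sits flat with both ends under the flanges, and the shuttle is next to the sphere. Housing corners: far right (425,180), near right (478,322), near left (98,365). Checking travel.

Run:
```python
from fit import *
s,t=pickle.load(open("f6.pkl","rb"))
k=lambda L:np.array(L)/3+[260-.4,190-.4]
q,r=fit([.545,-.117,.125,.037],.26,.134,[(s,[0,1,2],k([(425,180),(478,322),(98,365)]))],.1249);print(q,r,np.linalg.norm(q[:2]-[.5393,.0333]))
```

```text
[ 0.54491729 -0.1173429   0.04073152] [ 0.4 -0.5  0.2 -0.1 -0.5  0.3] 0.15074759412953392
```

Travel is 0.151 ± 0.002 m, which is inside the notch. Handing in.

```bash
python3 -c "
from workcell import finish_job,state;print(finish_job(),state()['t'])"
```

```text
the job is handed in; nothing more can be done
the job is handed in; nothing more can be done
```

The cover is on its ledges with both ends under the end flanges, and the shuttle is in its second station. I handed the job in after about 20 s of robot time; no verdict is reported.

**How it went:** I took the largest cover by its handle. The tool can't tilt, so I rested one end of the plate on the near flange and pressed down, which made the plate tip in the grip. I slid the other end under the far flange. When the near end cleared, the plate levelled in the grip. I then centred it, lowered it onto the ledges and let go. Last, I pushed the shuttle by its post with closed fingers until it clicked forward.

**Last checks:**
- **Shuttle:** its travel measured 0.151 m from the picture, against 0.150 m for the station. The fingers felt no force once it had clicked in.
- **Cover:** it looks flat with both ends tucked in before and after the slide, and is centred to about 2 mm. Each end has 8 mm of overlap.
- **Other objects:** the arm did not go near the lens mount, tray, cap or driver. I did not measure their positions afterwards.

**What did not quite agree:**
- **Seating height:** the plate touched down about 3 mm higher than I had worked out from the grip. The picture agrees with the ledge height, so I think the bar shifted a little in the grip during tipping.
- **Seating force:** the last lowering step pressed the cover down with about 24 N. I eased that off before letting go.

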